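# Centre a microscope focus shaft in its end float

### The job

Take the black knob of the microscope focus drive and feel the shaft's end float: push the shaft in until you feel it firmly against its inner stop, then pull it out until it is firmly against its outer stop, each time holding a gentle but definite load of about 8 N for a moment and never forcing it. Then leave the shaft midway between the two stops and let go, without disturbing the bottles and the tin beside it.

Things in the scene. Friction and masses are not known exactly. Their poses are not given: they have to be found in the camera images.
- drive: Fixed white casting 80 (x) x 70 x 135 mm high on a black plate (x -75 to +95, y +-60, 12 mm thick). Origin: centre of the casting's underside, on the bench. x runs level along the shaft from knob end to plain end (pushing in = +x), z up. Shaft axis at y = 0, 105 mm above the bench. Round bosses 44 mm wide stand 12 mm out of the casting at the knob end (to x = -52), 8 mm at the other.
- knob (a point): Centre of the black ribbed knob, 36 mm in diameter, 28 mm long along the shaft axis, fixed on the shaft; axes as the drive's. Bare steel shaft, 12 mm thick, between knob and boss. The far end of the shaft carries a 20 mm brass disc. Fingers coming from above fit at both sides of the knob and can grip it across its diameter. Shaft and knob do not turn.
- shaft (a joint): Slide of the shaft in its bearing carrier, m, growing as the knob comes out (drive -x). Zero is an arbitrary datum, not the middle. The two hard stops are hidden in the casting: where they lie, and the float between them (8 to 15 mm), must be felt. Between them the shaft slides with about 2.5 N of drag and stays where it is left.
- thrust (a joint): Give of the bearing carrier on its spring washers, m: 0 unloaded, + when the shaft is pulled out, - when pushed in; 6 N per mm of axial load on the knob (8 N: 1.3 mm; the drag alone: 0.4 mm). The stops ride on this carrier; it springs back when let go. More than 18 N (3 mm) is forcing it.
- amber_bottle: Loose brown glass dropper bottle, 42 mm in diameter, 104 mm high, red teat; origin at the centre of its underside. Leave alone.
- clear_bottle: Loose clear glass dropper bottle, same size. Leave alone.
- tin: Loose flat aluminium tin, 130 x 50 x 28 mm, origin at the centre of its underside, long side along its x. Leave alone.
Not all that is in view belongs to the job. Leave any pink or turquoise look-alike of the drive alone.

How it is judged (in metres and radians):
On the way, in this order (a step that is already met when the one before it is completed fails the run):
1. the shaft is pushed in against its inner stop with at least 5 N (carrier given by 0.8 mm), held for 0.2 s (value of joint thrust below -0.0008 m), for 0.2 s.
2. the shaft is pulled out against its outer stop with at least 5 N (carrier given by 0.8 mm), held for 0.2 s (value of joint thrust above 0.0008 m), for 0.2 s.
At the end, for the whole second after the job is handed in: The shaft is let go and at rest midway between its two stops, within 1.3 mm, with no load on the bearing carrier (within 0.4 mm) (value of joint shaft between -0.0038 and -0.0012 m and value of joint thrust between -0.0004 and 0.0004 m and velocity of joint shaft between -0.003 and 0.003 m/s); the robot touches nothing.
It fails at once if the shaft is forced: more than 18 N along its axis (carrier given by more than 3 mm) (value of joint thrust below -0.003 m or value of joint thrust above 0.003 m).
It fails at once if a bottle or the tin is moved by more than 15 mm or tipped over (distance of any of amber_bottle, clear_bottle, tin from where it was at the start of the episode above 0.015 m or angle between any of amber_bottle, clear_bottle, tin's own z axis and vertical above 0.4 rad).
It also fails if it takes over 56 s, if anything falls off the work surface, if the arm or the gripper's body presses on something with over 40 N, if the wrist force passes 120 N, or if a joint passes its speed limit or range.

### The arm

A 6-joint arm with a two-finger parallel gripper is mounted at the origin on the work surface. World frame = base frame: x ahead of the robot, y to its left, z up, the work surface at z = 0. Lengths are in mm, angles in rad, forces in N, time in s.
With the tool pointing down it reaches from about 250 to 800 mm from the base axis. Payload 8.5 kg.
Tool frame: the origin (TCP) lies between the finger pads; the fingertips stand 14 mm ahead of it and the grasp point (between the pads) lies 5 mm behind it; z points along the fingers, y is the line along which they close (so a half turn about z gives the same grasp; the last joint's range is limited). The gripper opens to 85 mm and grips with 20 to 120 N. Pads are 22 mm wide; open, the fingers measure 114 mm over their backs; the gripper's body (76 mm by 85 mm) begins 54 mm behind the grasp point. The pads swing forward as they close: fully open they stand 13 mm farther back than shut.
Start: joints at [-1.256, 0.238, -0.013, 1.319, 0, 1.571], TCP at [162.538, -499.157, 209.976] pointing down, gripper open.
Joint ranges: [-2.66, 2.66], [-1.03, 1.9], [-1.14, 1.46], [-1.82, 2.27], [-1.45, 1.34], [-3.14, 3.14]. Speed limits (rad/s): [2.22, 2.22, 2.79, 3.14, 3.14, 3.14].

### API

Orientations are given as a unit quaternion [w, x, y, z].
In Python, from workcell import arm gives the robot as it stands.
- The arm moves only by the shell command python3 -m jog 'ROWS' [FORCE]. ROWS is a JSON object of lists of equal length, an entry for each row: "offset": the shift along the tool's x, y, z as a fraction of full scale, a list of three; "angular": the turn, a rotation vector about the tool's x, y, z as a fraction of full scale, a list of three; "fingers": the closure, from 0 (fully open) to 1 (shut). A call has 1 to 10 rows; each row shifts and turns the commanded pose from where the row before left it, along the tool's axes as they then stand; what a row does not reach is not made up. Full scale, the value 1, is 4 cm for a shift and 5 degrees for a turn. A row lasts 1/12 s, in which the tool goes at most 41.7 mm and 7.16 degrees, less where a joint would pass 70% of its speed; a pose out of reach is approached as far as the arm can. A call with a number of a shift or a turn outside -1 to 1 is refused whole. A call with a gripper value outside its range is refused whole. The fingers move at their own pace and stop on an object; FORCE is the grip in N (left out, the last holds). Time passes only in rows, so rows that do not move let the fingers close. It gives the time, the measured TCP pose, the force, the opening and the grip force at its end, in the units of the state.
- arm.sense(): the state, without advancing time (a new reading comes with each control period).
- arm.grab_frame(name): name is "scene" or "top" or "wrist"; returns (picture, depth): 384x512x3 uint8, red, green, blue; 384x512 float32, mm along the optical axis (not along the pixel's ray), 0 where there is no reading.
- arm.camera_params(name): a dict with "K" (3x3 intrinsics, pixels), "rvec" (rotation vector, rad) and "tvec" (3), from world to camera coordinates, as OpenCV has them. Camera axes: x right, y down, z forward; pixel columns grow to the right and rows downward; lengths in mm; the calibration is good to about 2 mm. A picture is of the moment at which its call begins: read the wrist's pose just before it. camera_params takes no time and is no camera call; for the wrist camera it gives the pose at the moment of the call.
- arm.finish_job(): hands the job in; it is judged then, once.
The state is a dict: "time": time; "joint_positions": joint angles; "joint_velocities": joint speeds; "joint_torque": joint torques, N m; "tool_pos": TCP position; "tool_rot": TCP orientation; "contact_force": force on the tool from outside, world axes, zero at the start; "torque": the same for the moment, N m; "gripper_width": finger opening in mm; "grasp_force": force on a finger pad.
Only numpy, scipy, OpenCV 4.12 (cv2) and the standard library are available. Lean on these libraries where they do the work, as an engineer would, in place of code of your own. Each camera call takes 0.05 s, during which the arm holds its last target. There are 200 camera calls.

## Working session

There is one attempt and no reset: what is moved stays moved. The work goes in short steps, Python scripts to look and compute and a shell command to move; the robot and the scene stay as the last step left them, time stands still between calls to the robot, and variables do not carry over. Pictures are saved under pics/ and viewed, at most 10 in all, crops included, and the job is handed in when it is done.

```bash
mkdir -p pics; cat > h.py <<'E'
import numpy as np, cv2
from workcell import arm
def cam(n):
    p=arm.camera_params(n); R=cv2.Rodrigues(np.array(p["rvec"],float))[0]; return np.array(p["K"]),R,np.array(p["tvec"],float).ravel()
def world(n,depth,c=None):
    K,R,t=c or cam(n); v,u=np.mgrid[:384,:512]
    P=np.stack([(u-K[0,2])/K[0,0]*depth,(v-K[1,2])/K[1,1]*depth,depth],-1)
    return (P-t)@R
E
python3 - <<'E'
from h import *
ims=[]
for n in("scene","top"):
    c=cam(n); im,d=arm.grab_frame(n); np.savez(n,im=im,d=d,w=world(n,d,c)); cv2.imwrite(f"pics/{n}.png",im[:,:,::-1])
s=arm.sense();print(s["tool_pos"],s["tool_rot"],s["time"],s["contact_force"],s["gripper_width"])
E
```

```text
[ 162.42021397 -498.82273977  209.44337411] [-6.37879295e-04  9.87634714e-01  1.56771332e-01 -1.17403484e-04] 0.1 [-0.49987446 -0.45636337 -0.83581448] 85.65140661593922
```

View pics/scene.png

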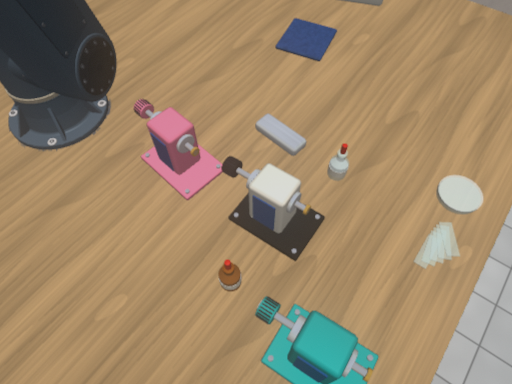

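View pics/top.png

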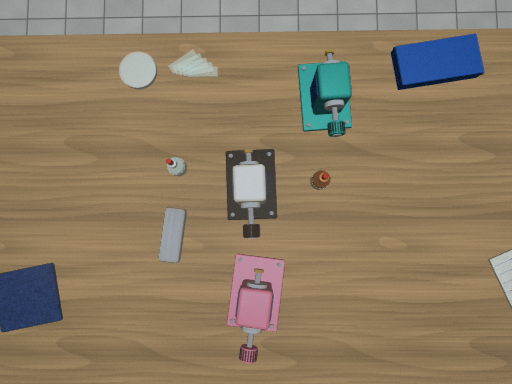

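Candidates for the knob in the top view are the white drive's black knob (251,231), the pink one (249,353) and the turquoise one (336,128). In the scene view they are at (232,166), (144,108) and (268,310). By the description I choose the black knob on the white casting, and check it in a close crop.

```bash
python3 - <<'E'
from h import *
z=np.load("top.npz");w=z["w"];im=z["im"].astype(int);d=z["d"]
cv2.imwrite("pics/crop.png",cv2.resize(z["im"][140:250,195:345,::-1],None,fx=5,fy=5,interpolation=cv2.INTER_CUBIC))
for u,v in[(251,231),(250,183),(249,353),(320,180),(176,166),(172,235),(300,231)]:print(u,v,w[v,u].round(1))
H=w[...,2]
V,U=np.mgrid[:384,:512]
box=lambda u0,u1,v0,v1:(U>=u0)&(U<=u1)&(V>=v0)&(V<=v1)&(d>0)
m=box(225,275,150,222)&(H>128)&(H<142);p=w[m];print("cast",m.sum(),p.mean(0),p[:,:2].min(0),p[:,:2].max(0),cv2.minAreaRect(p[:,:2].astype(np.float32)))
m=box(235,268,222,245)&(H>95);p=w[m];print("knob",m.sum(),p.mean(0),p.min(0),p.max(0),cv2.minAreaRect(p[:,:2].astype(np.float32)))
m=box(220,282,145,222)&(H>6)&(H<18);p=w[m];print("plate",m.sum(),cv2.minAreaRect(p[:,:2].astype(np.float32)))
m=box(243,259,206,223)&(H>95);p=w[m];
for v in range(206,240,2):
    q=w[v,238:266];q=q[q[:,2]>85]
    if len(q):print(v,q[:,:2].mean(0).round(1),q[:,2].max().round(1),len(q))
E
```

```text
251 231 [519.1  73.3 122.4]
250 183 [619.6  74.5 135.8]
249 353 [269.5  78.3 122.8]
320 180 [631.6 -80.8  78.4]
176 166 [668.8 248.9  61.1]
172 235 [508.6 264.6  27.2]
300 231 [516.1 -42.3  -1.9]
cast 1204 [620.1655743   76.49975475 134.51398151] [571.60895464  41.138181  ] [663.22477509 110.81555099] ((617.4226684570312, 75.93812561035156), (69.68970489501953, 91.59341430664062), 89.8968276977539)
knob 240 [520.8738252   73.23559833 118.89822723] [504.07163399  56.43533238 103.83126006] [538.14944527  90.90966508 126.17503714] ((521.09619140625, 73.69232177734375), (34.4574089050293, 34.083492279052734), 89.84645080566406)
plate 1761 ((631.3956298828125, 77.11981964111328), (169.93629455566406, 119.9769287109375), 1.8351330757141113)
206 [571.9  74.1] 128.5 20
208 [568.6  81.5] 110.1 12
210 [563.9  74.6] 111.2 6
212 [556.1  70.6] 895.0 7
214 [555.3  74.6] 111.8 6
216 [551.   74.7] 111.8 6
218 [544.7  70.2] 895.0 6
220 [542.4  73.6] 112.4 5
222 [538.1  73.6] 111.2 5
224 [533.8  70.1] 123.8 14
226 [529.6  73.3] 124.5 17
228 [525.4  73.3] 124.9 17
230 [521.2  73.4] 124.2 17
232 [517.   73.4] 125.0 17
234 [512.7  73.4] 123.5 17
236 [508.5  72.3] 126.2 16
238 [504.1  80.1] 112.2 1
```

View pics/crop.png

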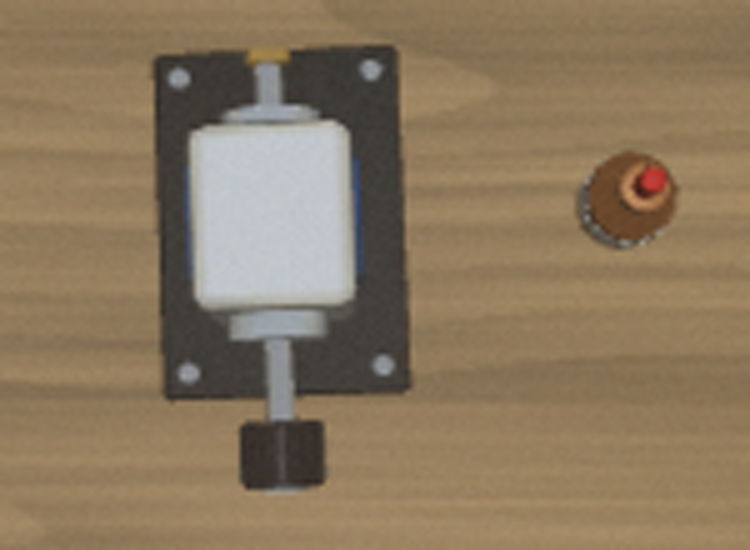

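The crop shows the black ribbed knob at crop (282,455) on the steel shaft of the white casting. The casting is yawed about 1.9° with drive +x close to world +x, so the choice is right. I turn the tool 16° to align with it and travel high.

```bash
python3 -m jog '{"offset":[[0,0,0],[0,0,0],[0,0,0],[0,0,0],[0.47,-0.7,0],[0.47,-0.7,0],[0.47,-0.7,0],[0.47,-0.7,0],[0.47,-0.7,0],[0.47,-0.7,0]],"angular":[[0,0,0.8],[0,0,0.8],[0,0,0.8],[0,0,0.8],[0,0,0],[0,0,0],[0,0,0],[0,0,0],[0,0,0],[0,0,0]],"fingers":[0,0,0,0,0,0,0,0,0,0]}' 25
python3 -m jog '{"offset":[[0.47,-0.7,0],[0.47,-0.7,0],[0.47,-0.7,0],[0.47,-0.7,0],[0.47,-0.7,0],[0.47,-0.7,0],[0.47,-0.7,0],[0.47,-0.7,0],[0,0,0],[0,0,0]],"angular":[[0,0,0],[0,0,0],[0,0,0],[0,0,0],[0,0,0],[0,0,0],[0,0,0],[0,0,0],[0,0,0],[0,0,0]],"fingers":[0,0,0,0,0,0,0,0,0,0]}'
```

```text
time: 0.93
tool_pos: [269.6, -325.7, 209.8]
tool_rot: [-0.0, 1.0, 0.018, -0.0]
contact_force: [0.4, -0.4, -0.6]
gripper_width: 85.6
grasp_force: 0.0
time: 1.77
tool_pos: [412.0, -96.6, 209.6]
tool_rot: [-0.0, 1.0, 0.02, -0.0]
contact_force: [-1.1, -0.5, 0.2]
gripper_width: 85.2
grasp_force: 0.0
```

```bash
python3 -m jog '{"offset":[[0.48,-0.69,0],[0.48,-0.69,0],[0.48,-0.69,0],[0.48,-0.69,0],[0.48,-0.69,0],[0.48,-0.69,0],[0,0,0],[0,0,0]],"angular":[[0,0,0],[0,0,0],[0,0,0],[0,0,0],[0,0,0],[0,0,0],[0,0,0],[0,0,0]],"fingers":[0,0,0,0,0,0,0,0]}'
python3 - <<'E'
from h import *
c=cam("wrist");s=arm.sense();im,d=arm.grab_frame("wrist");cv2.imwrite("pics/w1.png",im[:,:,::-1]);w=world("wrist",d,c);np.savez("w1",im=im,d=d,w=w)
print(s["tool_pos"],s["tool_rot"])
H=w[...,2];m=(d>0)&(H>116)&(H<126)&(np.abs(w[...,0]-521)<30)&(np.abs(w[...,1]-73)<30);p=w[m];print("knobtop",m.sum(),p.mean(0),p.min(0),p.max(0),cv2.minAreaRect(p[:,:2].astype(np.float32)))
m=(d>0)&(H>108)&(H<113)&(np.abs(w[...,0]-552)<12)&(np.abs(w[...,1]-74)<15);p=w[m];print("shaft",m.sum(),p.mean(0),np.polyfit(p[:,0],p[:,1],1) if len(p)>20 else 0)
E
```

```text
time: 2.43
tool_pos: [522.0, 44.9, 209.6]
tool_rot: [-0.011, 0.999, 0.037, -0.001]
contact_force: [-0.8, -0.5, -0.4]
gripper_width: 85.4
grasp_force: 0.0
[521.99650604  44.88509243 209.61638066] [-0.01068981  0.99925708  0.03700537 -0.00127573]
knobtop 925 [522.00296413  73.93062152 120.20414656] [507.05027023  59.40118678 116.00832749] [535.36346682  88.96780188 124.44103572] ((521.1719970703125, 74.03450775146484), (27.897705078125, 29.391746520996094), 1.6225135326385498)
shaft 270 [552.02870269  75.07031491 109.57295015] [3.80895948e-02 5.40437653e+01]
```

View pics/w1.png

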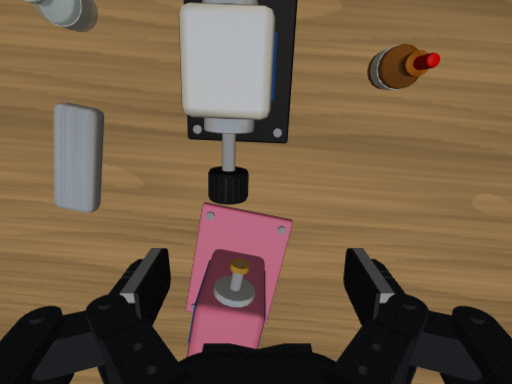

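The knob lies at wrist pixel (228,185), clear and reachable, and its centre is about (521.5, 74). The last stretch fell short in y and tilted the tool, so I check the joints.

```bash
python3 - <<'E'
from h import *
from scipy.spatial.transform import Rotation as R
s=arm.sense();print(np.round(s["joint_positions"],3),np.round(s["joint_velocities"],3))
q=s["tool_rot"];r=R.from_quat([*q[1:],q[0]]);print(r.as_matrix().round(4))
a=np.radians(1.9);T=np.array([[np.cos(a),np.sin(a),0],[np.sin(a),-np.cos(a),0],[0,0,-1]])
print("turn tool deg",np.degrees((r.inv()*R.from_matrix(T)).as_rotvec()),"off",r.as_matrix().T@(np.array([521.5,74,209])-s["tool_pos"]))
E
```

```text
[ 0.072  0.237 -0.016  1.32   0.021  3.14 ] [-0.007 -0.02  -0.013  0.002  0.     0.005]
[[ 0.9973  0.0731 -0.0034]
 [ 0.0732 -0.9971  0.0212]
 [-0.0018 -0.0214 -0.9998]]
turn tool deg [-1.22236209  0.12991652  2.29554791] off [  2.30862132 -29.39293117   1.45403083]
```

Joint 6 is at its limit, so I use the equivalent grasp a half turn back (-178° about tool z).

```bash
Z='x'; 
python3 -m jog '{"offset":[[0,0,0],[0,0,0],[0,0,0],[0,0,0],[0,0,0],[0,0,0],[0,0,0],[0,0,0],[0,0,0],[0,0,0]],"angular":[[0,0,-1],[0,0,-1],[0,0,-1],[0,0,-1],[0,0,-1],[0,0,-1],[0,0,-1],[0,0,-1],[0,0,-1],[0,0,-1]],"fingers":[0,0,0,0,0,0,0,0,0,0]}' | grep rot
python3 -m jog '{"offset":[[0,0,0],[0,0,0],[0,0,0],[0,0,0],[0,0,0],[0,0,0],[0,0,0],[0,0,0],[0,0,0],[0,0,0]],"angular":[[0,0,-1],[0,0,-1],[0,0,-1],[0,0,-1],[0,0,-1],[0,0,-1],[0,0,-1],[0,0,-1],[0,0,-1],[0,0,-1]],"fingers":[0,0,0,0,0,0,0,0,0,0]}' | grep rot
python3 -m jog '{"offset":[[0,0,0],[0,0,0],[0,0,0],[0,0,0],[0,0,0],[0,0,0],[0,0,0],[0,0,0],[0,0,0],[0,0,0]],"angular":[[0,0,-1],[0,0,-1],[0,0,-1],[0,0,-1],[0,0,-1],[0,0,-1],[0,0,-1],[0,0,-1],[0,0,-1],[0,0,-1]],"fingers":[0,0,0,0,0,0,0,0,0,0]}' | grep rot
python3 -m jog '{"offset":[[0,0,0],[0,0,0],[0,0,0],[0,0,0],[0,0,0],[0,0,0],[0,0,0]],"angular":[[0,0,-1],[0,0,-1],[0,0,-1],[0,0,-1],[0,0,-1],[0,0,0],[0,0,0]],"fingers":[0,0,0,0,0,0,0]}'
cat > t.py <<'E'
from h import *
import sys
from scipy.spatial.transform import Rotation as R
def go(p):
    s=arm.sense();q=s["tool_rot"];r=R.from_quat([*q[1:],q[0]])
    a=np.radians(1.9);T=np.array([[-np.cos(a),-np.sin(a),0],[-np.sin(a),np.cos(a),0],[0,0,-1]])
    ro=r.inv()*R.from_matrix(T)
    print("t",s["time"],"pos",np.round(s["tool_pos"],2),"q",np.round(s["joint_positions"],2))
    print("turn deg",np.degrees(ro.as_rotvec()).round(2),"off mm (target axes)",(T.T@(np.array(p)-s["tool_pos"])).round(2),"F drive",(T.T@s["contact_force"]).round(2),s["gripper_width"],s["grasp_force"])
go([float(x) for x in sys.argv[1:4]])
E
python3 t.py 521.5 74 209
```

```text
tool_rot: [-0.01, 0.889, 0.457, 0.004]
tool_rot: [-0.007, 0.613, 0.79, 0.008]
tool_rot: [-0.003, 0.222, 0.975, 0.01]
time: 5.57
tool_pos: [521.2, 44.5, 210.6]
tool_rot: [-0.001, 0.009, 1.0, 0.011]
contact_force: [-0.1, 0.3, -0.3]
gripper_width: 85.5
grasp_force: 0.0
t 5.5667 pos [521.24  44.47 210.57] q [ 0.07  0.24 -0.02  1.32  0.02  0.09]
turn deg [ 1.23 -0.1  -2.88] off mm (target axes) [-1.23 29.51  1.57] F drive [0.13 0.34 0.28] 85.51044636774773 0.0
```

```bash
python3 -m jog '{"offset":[[0,0,0],[-0.015,0.37,0.02],[-0.015,0.37,0.02],[0,0,0],[0,0,0],[0,0,0]],"angular":[[0.25,-0.02,-0.58],[0,0,0],[0,0,0],[0,0,0],[0,0,0],[0,0,0]],"fingers":[0,0,0,0,0,0]}' >/dev/null; python3 t.py 521.5 74 101
```

```text
t 6.0667 pos [521.84  74.58 208.79] q [ 0.14  0.24 -0.01  1.32 -0.    0.11]
turn deg [-0.02  0.    0.18] off mm (target axes) [  0.36  -0.57 107.79] F drive [-0.07  0.53  0.23] 85.70330159783643 0.0
```

```bash
python3 -m jog '{"offset":[[0,-0.01,0.3],[0.01,0,0.3],[0,0,0.3],[0,0,0.3],[0,0,0.3],[0,0,0.3],[0,0,0.3],[0,0,0.3],[0,0,0.3],[0,0,0]],"angular":[[0,0,0],[0,0,0],[0,0,0],[0,0,0],[0,0,0],[0,0,0],[0,0,0],[0,0,0],[0,0,0],[0,0,0]],"fingers":[0,0,0,0,0,0,0,0,0,0]}' >/dev/null
python3 -m jog '{"offset":[[0,0,0],[0,0,0]],"angular":[[0,0,0],[0,0,0]],"fingers":[0,0]}' >/dev/null; python3 t.py 521.5 74 101
```

```text
t 7.0667 pos [522.04  74.38 101.39] q [ 0.14  0.3  -0.21  1.05 -0.    0.1 ]
turn deg [-0.    0.05  0.21] off mm (target axes) [ 0.55 -0.36  0.39] F drive [ 0.42 -0.01 -0.11] 85.11205707991932 0.0
```

```bash
python3 -m jog '{"offset":[[0,0,0],[0,0,0],[0,0,0],[0,0,0],[0,0,0],[0,0,0],[0,0,0],[0,0,0],[0,0,0],[0,0,0]],"angular":[[0,0,0],[0,0,0],[0,0,0],[0,0,0],[0,0,0],[0,0,0],[0,0,0],[0,0,0],[0,0,0],[0,0,0]],"fingers":[0.3,0.45,0.5,0.55,0.6,0.65,0.7,0.75,0.75,0.75]}' 30; python3 t.py 521.5 74 101
```

```text
time: 7.9
tool_pos: [521.7, 74.8, 100.7]
tool_rot: [0.0, -0.019, 1.0, -0.0]
contact_force: [-0.6, 0.2, -0.1]
gripper_width: 21.0
grasp_force: 0.0
t 7.9 pos [521.71  74.83 100.7 ] q [ 0.14  0.3  -0.21  1.05 -0.    0.1 ]
turn deg [-0.    0.01  0.27] off mm (target axes) [ 0.24 -0.82 -0.3 ] F drive [0.54 0.25 0.06] 21.045290708112777 0.0
```

The opening is 21 mm with no grip force, so the knob is not between the pads. I look.

```bash
python3 - <<'E'
from h import *
c=cam("wrist");s=arm.sense();im,d=arm.grab_frame("wrist");w=world("wrist",d,c)
im2,d2=arm.grab_frame("scene");c2=im2[110:230,180:330]
a=cv2.resize(im,(400,300));b=cv2.resize(c2,(400,300),interpolation=cv2.INTER_CUBIC)
cv2.imwrite("pics/w2.png",np.hstack([a,b])[:,:,::-1])
E
```

```text
(no output)
```

View pics/w2.png

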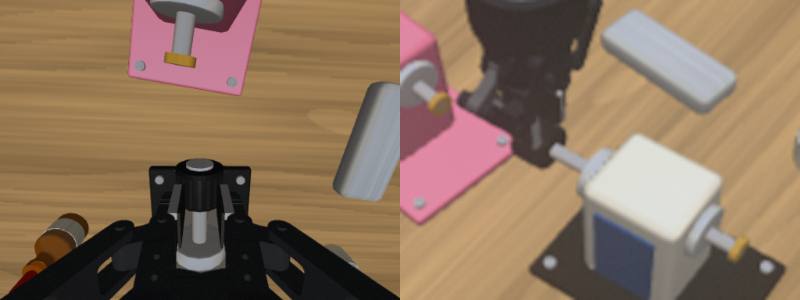

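The knob's end shows at left (200,185) with the fingers flanking it, and the gripper may still have been closing. I hold and read.

```bash
python3 -m jog '{"offset":[[0,0,0],[0,0,0],[0,0,0],[0,0,0]],"angular":[[0,0,0],[0,0,0],[0,0,0],[0,0,0]],"fingers":[0.75,0.75,0.75,0.75]}' ; python3 - <<'E'
from h import *
c=cam("wrist");s=arm.sense();im,d=arm.grab_frame("wrist");w=world("wrist",d,c)
cv2.imwrite("pics/w3.png",cv2.resize(im[180:384,150:360,::-1],None,fx=2.9,fy=2.9,interpolation=cv2.INTER_CUBIC))
for v in range(200,384,10):print(v,[tuple(w[v,u].round(0).astype(int).tolist()) for u in (215,235,256,277,297)])
E
```

```text
time: 8.33
tool_pos: [521.7, 74.8, 100.7]
tool_rot: [0.0, -0.019, 1.0, 0.0]
contact_force: [0.5, 0.2, 0.5]
gripper_width: 21.5
grasp_force: 0.0
200 [(538, 37, -2), (537, 56, 0), (536, 75, 0), (535, 94, -1), (535, 113, -1)]
210 [(548, 37, -2), (507, 62, 102), (505, 74, 106), (506, 86, 101), (545, 114, -2)]
220 [(552, 38, 11), (507, 63, 116), (506, 74, 117), (506, 85, 116), (550, 113, 10)]
230 [(562, 38, 12), (511, 63, 119), (510, 74, 122), (511, 85, 118), (560, 113, 11)]
240 [(573, 38, 11), (513, 64, 128), (515, 74, 123), (515, 85, 122), (570, 114, 11)]
250 [(516, 55, 132), (517, 64, 131), (521, 75, 123), (520, 86, 123), (515, 94, 133)]
260 [(515, 56, 143), (522, 64, 131), (526, 75, 124), (525, 86, 125), (515, 93, 142)]
270 [(511, 58, 158), (526, 64, 133), (533, 75, 122), (529, 86, 128), (511, 91, 157)]
280 [(510, 59, 166), (532, 65, 133), (548, 76, 110), (581, 93, 60), (509, 90, 166)]
290 [(511, 60, 172), (570, 62, 89), (555, 76, 110), (581, 92, 72), (510, 89, 172)]
300 [(511, 60, 177), (570, 63, 99), (561, 76, 111), (569, 90, 99), (509, 88, 178)]
310 [(506, 62, 188), (570, 64, 109), (568, 76, 110), (570, 89, 108), (504, 86, 189)]
320 [(506, 62, 192), (570, 64, 117), (570, 76, 117), (570, 89, 117), (505, 86, 193)]
330 [(506, 63, 196), (574, 64, 121), (570, 76, 125), (574, 89, 121), (505, 85, 196)]
340 [(505, 64, 201), (580, 65, 123), (577, 77, 125), (581, 89, 120), (504, 85, 200)]
350 [(506, 64, 203), (513, 69, 196), (513, 74, 196), (512, 80, 196), (505, 85, 203)]
360 [(505, 64, 207), (510, 69, 202), (512, 74, 200), (511, 80, 201), (504, 84, 207)]
370 [(506, 65, 209), (511, 69, 204), (512, 74, 203), (511, 80, 204), (505, 84, 209)]
380 [(504, 65, 213), (512, 69, 206), (510, 74, 208), (511, 80, 207), (502, 83, 214)]
```

View pics/w3.png

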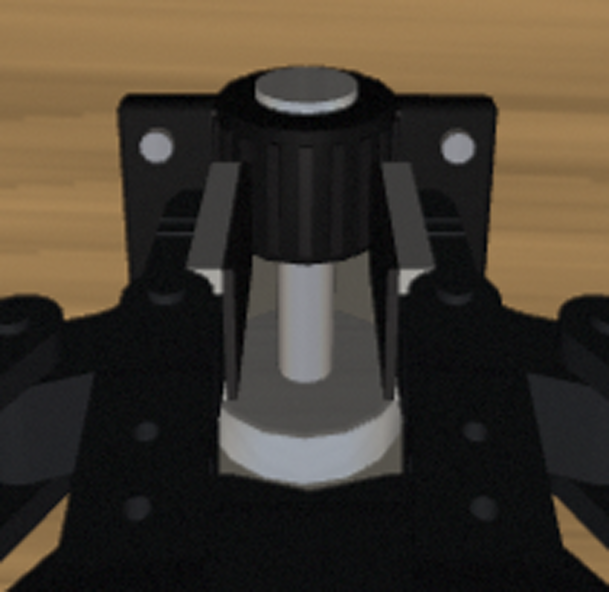

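The picture shows the pads' grey tops at crop (215,220) and (405,220), about 22 mm apart, while the knob is 36 mm wide. The pads may be closing above the knob, so I check the finger geometry from depth in all three views.

```bash
python3 - <<'E'
from h import *
s=arm.sense();print(s["gripper_width"],s["grasp_force"],s["tool_pos"])
for n in("wrist","scene","top"):
    c=cam(n);im,d=arm.grab_frame(n);w=world(n,d,c);x,y,z=np.moveaxis(w,-1,0)
    print(n,"centre",(-c[1].T@c[2]).round(0))
    for y0 in range(38,112,4):
        m=(d>0)&(x>495)&(x<545)&(y>=y0)&(y<y0+4)&(z>75)&(z<150)
        if m.sum()>0:
            i=np.argsort(z[m]);p=w[m][i];print(y0,m.sum(),"lo",p[0].round(0),"hist",np.histogram(p[:,2],bins=range(75,151,5))[0])
    if n=="scene":cv2.imwrite("pics/s4.png",cv2.resize(im[120:200,195:295,::-1],None,fx=7,fy=7,interpolation=cv2.INTER_CUBIC))
E
```

```text
21.358852687490412 0.0 [521.72260165  74.78565948 100.72823112]
wrist centre [444.  72. 264.]
50 182 lo [516.  53. 127.] hist [ 0  0  0  0  0  0  0  0  0  0 10 36 41 47 48]
54 258 lo [508.  58.  98.] hist [ 0  0  0  0  1 10 37 43  0  0 18 31 36 36 46]
58 424 lo [507.  61.  92.] hist [ 0  0  0  2 18 23 26 51 81  1 35 36 42 52 57]
62 635 lo [507.  63.  91.] hist [  0   0   0  13   8  22  33  30 190  59  39  54  56  64  67]
66 494 lo [507.  67.  90.] hist [  0   0   3   1  16  24  25  48  86 291   0   0   0   0   0]
70 543 lo [505.  71.  93.] hist [  0   0   0   3  20  22  53  48  33 364   0   0   0   0   0]
74 553 lo [505.  75.  94.] hist [  0   0   0   2  20  19  54  67  36 355   0   0   0   0   0]
78 505 lo [507.  80.  89.] hist [  0   0   3   3  15  22  45  45  75 297   0   0   0   0   0]
82 667 lo [507.  84.  89.] hist [  0   0   1  11  14  16  29  30 292  64  28  44  41  45  52]
86 422 lo [507.  87.  93.] hist [ 0  0  0  1 14 22 22 65 62  0 40 41 47 50 58]
90 223 lo [509.  92. 103.] hist [ 0  0  0  0  0 11 21 36  0  0 23 27 28 37 40]
94 212 lo [515.  95. 127.] hist [ 0  0  0  0  0
[... 408 characters left out ...]
 2  1  5  2  3]
62 19 lo [533.  66.  95.] hist [0 0 0 0 3 1 2 3 4 1 0 1 0 2 2]
66 30 lo [532.  70.  93.] hist [0 0 0 1 3 4 9 4 4 5 0 0 0 0 0]
70 30 lo [532.  71.  88.] hist [0 0 2 1 0 0 6 9 4 8 0 0 0 0 0]
74 22 lo [540.  77. 109.] hist [0 0 0 0 0 0 1 9 3 9 0 0 0 0 0]
78 17 lo [532.  81. 108.] hist [ 0  0  0  0  0  0  2  2  2 11  0  0  0  0  0]
82 69 lo [531.  85. 100.] hist [ 0  0  0  0  1  1  1  2  6 10 12  9  9  9  9]
86 30 lo [532.  87.  99.] hist [0 0 0 0 1 2 0 2 6 1 5 2 3 6 2]
90 8 lo [530.  91. 129.] hist [0 0 0 0 0 0 0 0 0 0 2 1 2 1 2]
94 1 lo [526.  98. 140.] hist [0 0 0 0 0 0 0 0 0 0 0 0 0 1 0]
98 2 lo [525.  98. 143.] hist [0 0 0 0 0 0 0 0 0 0 0 0 0 2 0]
top centre [535.  47. 895.]
```

View pics/s4.png

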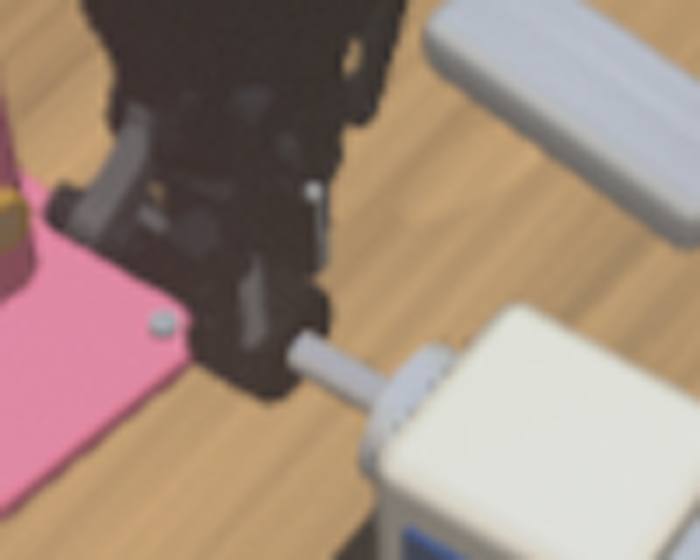

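The fingers seem to end at about z=126, above the knob top (123), although the specification puts the tips at z=87. I check the open-gripper picture w1 for where the tips were then.

```bash
python3 - <<'E'
from h import *
z=np.load("w1.npz");w=z["w"];d=z["d"]
m=(d>0)&(w[...,2]>160);p=w[m];print(len(p),p.min(0),"tcp z 209.6")
for a,b in((-60,45),(45,140)):
    q=p[(p[:,1]>a)&(p[:,1]<b)];i=np.argsort(q[:,2])[:5];print(q[i].round(0).tolist())
c=cam("wrist");im,d=arm.grab_frame("wrist");w=world("wrist",d,c)
for u in range(200,245,4):print(u,[(v,*w[v,u].round(0).astype(int).tolist(),int(im[v,u].mean())) for v in range(226,290,8)])
E
```

```text
34586 [505.88608474 -30.00638317 242.30607904] tcp z 209.6
[[517.0, 1.0, 242.0], [524.0, 2.0, 242.0], [530.0, 2.0, 242.0], [523.0, 2.0, 242.0], [530.0, 2.0, 242.0]]
[[518.0, 87.0, 244.0], [517.0, 87.0, 244.0], [518.0, 87.0, 244.0], [513.0, 87.0, 244.0], [525.0, 88.0, 244.0]]
200 [(226, 557, 26, 15, 92), (234, 565, 25, 15, 114), (242, 575, 24, 10, 28), (250, 584, 24, 11, 29), (258, 592, 24, 12, 25), (266, 601, 24, 11, 27), (274, 511, 52, 161, 13), (282, 511, 54, 167, 13)]
204 [(226, 557, 29, 16, 136), (234, 565, 29, 15, 146), (242, 575, 28, 12, 27), (250, 583, 28, 11, 26), (258, 516, 51, 140, 20), (266, 516, 52, 147, 15), (274, 511, 54, 162, 13), (282, 510, 55, 168, 33)]
208 [(226, 558, 32, 12, 59), (234, 567, 32, 11, 55), (242, 575, 32, 11, 28), (250, 516, 51, 133, 12), (258, 516, 52, 141, 11), (266, 516, 53, 147, 13), (274, 509, 56, 165, 14), (282, 510, 57, 169, 35)]
212 [(226, 559, 36, 11, 27), (234, 567, 36, 11, 28), (242, 575, 35, 11, 29), (250, 516, 53, 133, 14), (258, 516, 54, 140, 13), (266, 516, 55, 147, 12), (274, 512, 57, 160, 16), (282, 511, 58, 167, 25)]
216 [(226, 559, 3
[... 911 characters left out ...]
12, 64, 147, 14), (266, 515, 64, 149, 7), (274, 518, 64, 150, 9), (282, 522, 64, 150, 11)]
236 [(226, 510, 64, 118, 18), (234, 513, 64, 120, 22), (242, 517, 64, 121, 13), (250, 521, 64, 122, 11), (258, 525, 64, 124, 10), (266, 529, 64, 125, 10), (274, 533, 65, 127, 24), (282, 582, 61, 62, 75)]
240 [(226, 509, 66, 120, 18), (234, 513, 66, 120, 17), (242, 518, 66, 120, 18), (250, 523, 66, 119, 19), (258, 527, 66, 120, 19), (266, 532, 66, 120, 18), (274, 582, 64, 51, 81), (282, 582, 64, 62, 81)]
244 [(226, 508, 68, 120, 20), (234, 512, 68, 122, 26), (242, 516, 68, 123, 28), (250, 522, 68, 122, 28), (258, 526, 68, 122, 26), (266, 531, 69, 121, 27), (274, 582, 67, 51, 81), (282, 582, 67, 62, 80)]
```

The tips really stand about 25–32 mm behind the reported TCP, roughly 38 mm short of the specification, and two cameras agree on this. I trust the measurement: reopen, descend 39 mm, then close again.

```bash
python3 -m jog '{"offset":[[0,0,0],[0,0,0],[0,0,0],[0,0,0],[0,0,0],[0,0,0]],"angular":[[0,0,0],[0,0,0],[0,0,0],[0,0,0],[0,0,0],[0,0,0]],"fingers":[0,0,0,0,0,0]}' |grep width
python3 -m jog '{"offset":[[0,-0.01,0.2],[0,0,0.2],[0,0,0.2],[0,0,0.2],[0,0,0.17],[0,0,0],[0,0,0]],"angular":[[0,0,0],[0,0,0],[0,0,0],[0,0,0],[0,0,0],[0,0,0],[0,0,0]],"fingers":[0,0,0,0,0,0,0]}'
python3 -m jog '{"offset":[[0,0,0],[0,0,0],[0,0,0],[0,0,0],[0,0,0],[0,0,0],[0,0,0],[0,0,0]],"angular":[[0,0,0],[0,0,0],[0,0,0],[0,0,0],[0,0,0],[0,0,0],[0,0,0],[0,0,0]],"fingers":[0.3,0.45,0.5,0.55,0.6,0.65,0.65,0.65]}' 30; python3 t.py 521.5 74 62
```

```text
gripper_width: 85.4
time: 9.67
tool_pos: [521.3, 74.4, 61.3]
tool_rot: [-0.001, -0.019, 1.0, -0.0]
contact_force: [0.2, -0.4, 0.5]
gripper_width: 85.4
grasp_force: 0.0
time: 10.33
tool_pos: [522.1, 74.1, 62.4]
tool_rot: [0.001, -0.019, 1.0, -0.0]
contact_force: [-0.5, -3.0, 5.9]
gripper_width: 35.2
grasp_force: 29.7
t 10.3333 pos [522.07  74.11  62.39] q [ 0.14  0.33 -0.28  0.96 -0.    0.1 ]
turn deg [-0.03  0.06  0.25] off mm (target axes) [ 0.58 -0.09  0.39] F drive [ 0.59 -3.02 -5.88] 35.150760655204586 29.682571291923523
```

Gripped at 35 mm and 30 N. I push in (tool -x) in 1–2 mm feels. The force along tool x is the reaction.

```bash
python3 -m jog '{"offset":[[-0.0125,0,0],[-0.0125,0,0],[-0.0125,0,0],[-0.0125,0,0],[0,0,0]],"angular":[[0,0,0],[0,0,0],[0,0,0],[0,0,0],[0,0,0]],"fingers":[0.65,0.65,0.65,0.65,0.65]}'|egrep 'time|pos|contact'
```

```text
time: 10.75
tool_pos: [523.7, 74.1, 62.3]
contact_force: [-1.4, -4.2, 6.8]
```

```bash
python3 -m jog '{"offset":[[-0.0125,0,0],[-0.0125,0,0],[-0.0125,0,0],[0,0,0]],"angular":[[0,0,0],[0,0,0],[0,0,0],[0,0,0]],"fingers":[0.65,0.65,0.65,0.65]}'|egrep 'time|pos|contact'
```

```text
time: 11.08
tool_pos: [525.2, 74.2, 62.3]
contact_force: [-2.0, -3.2, 6.8]
```

```bash
python3 -m jog '{"offset":[[-0.0125,0,0],[-0.0125,0,0],[-0.0125,0,0],[-0.0125,0,0],[0,0,0]],"angular":[[0,0,0],[0,0,0],[0,0,0],[0,0,0],[0,0,0]],"fingers":[0.65,0.65,0.65,0.65,0.65]}'|egrep 'time|pos|contact'
```

```text
time: 11.5
tool_pos: [527.2, 74.2, 62.3]
contact_force: [-1.6, -3.8, 8.1]
```

```bash
python3 -m jog '{"offset":[[-0.0125,0,0],[-0.0125,0,0],[-0.0125,0,0],[-0.0125,0,0],[0,0,0]],"angular":[[0,0,0],[0,0,0],[0,0,0],[0,0,0],[0,0,0]],"fingers":[0.65,0.65,0.65,0.65,0.65]}'|egrep 'time|pos|contact|width'
```

```text
time: 11.92
tool_pos: [529.2, 74.3, 62.3]
contact_force: [-2.3, -3.3, 7.1]
gripper_width: 35.2
```

```bash
python3 -m jog '{"offset":[[-0.0125,0,0],[-0.0125,0,0],[-0.0125,0,0],[-0.0125,0,0],[0,0,0]],"angular":[[0,0,0],[0,0,0],[0,0,0],[0,0,0],[0,0,0]],"fingers":[0.65,0.65,0.65,0.65,0.65]}'|egrep 'time|pos|contact|width'
```

```text
time: 12.33
tool_pos: [530.5, 74.3, 62.3]
contact_force: [-4.9, -4.4, 9.4]
gripper_width: 35.3
```

Contact force is rising, so I go in finer steps.

```bash
python3 -m jog '{"offset":[[-0.0125,0,0],[0,0,0]],"angular":[[0,0,0],[0,0,0]],"fingers":[0.65,0.65]}'|egrep 'time|pos|contact|width'; python3 t.py 0 0 0|grep -o 'F.*'
```

```text
time: 12.5
tool_pos: [530.7, 74.4, 62.3]
contact_force: [-5.2, -3.7, 10.4]
gripper_width: 35.3
F drive [  5.35  -3.54 -10.4 ] 35.263188339572956 29.96648669242859
```

```bash
python3 -m jog '{"offset":[[-0.0125,0,0],[0,0,0],[0,0,0]],"angular":[[0,0,0],[0,0,0],[0,0,0]],"fingers":[0.65,0.65,0.65]}'|egrep 'time|pos|contact|width'; python3 t.py 0 0 0|grep -o 'F.*'
```

```text
time: 12.75
tool_pos: [530.9, 74.4, 62.3]
contact_force: [-6.0, -3.7, 10.3]
gripper_width: 35.2
F drive [  6.11  -3.53 -10.31] 35.175576274480754 30.04237800836563
```

```bash
python3 -m jog '{"offset":[[-0.0125,0,0],[-0.0125,0,0],[0,0,0],[0,0,0],[0,0,0],[0,0,0]],"angular":[[0,0,0],[0,0,0],[0,0,0],[0,0,0],[0,0,0],[0,0,0]],"fingers":[0.65,0.65,0.65,0.65,0.65,0.65]}'|egrep 'time|pos|contact|width'; python3 t.py 0 0 0|grep -o 'F.*'
```

```text
time: 13.25
tool_pos: [531.3, 74.4, 62.3]
contact_force: [-9.9, -3.4, 13.2]
gripper_width: 34.9
F drive [  9.97  -3.11 -13.23] 34.887305102013066 30.218162834644318
```

Inner stop: 10 N held at tool x = 531.3. Now I pull out, with the first 8 mm certain to be free.

```bash
python3 -m jog '{"offset":[[0,0,0],[0.02,0,0],[0.025,0,0],[0.025,0,0],[0.025,0,0],[0.025,0,0],[0.025,0,0],[0.025,0,0],[0.025,0,0],[0,0,0]],"angular":[[0,0,0],[0,0,0],[0,0,0],[0,0,0],[0,0,0],[0,0,0],[0,0,0],[0,0,0],[0,0,0],[0,0,0]],"fingers":[0.65,0.65,0.65,0.65,0.65,0.65,0.65,0.65,0.65,0.65]}'|egrep 'time|pos|contact|width'
```

```text
time: 14.08
tool_pos: [526.2, 74.2, 62.3]
contact_force: [1.3, -4.0, 5.4]
gripper_width: 35.3
```

```bash
python3 -m jog '{"offset":[[0.0125,0,0],[0.0125,0,0],[0.0125,0,0],[0.0125,0,0],[0,0,0]],"angular":[[0,0,0],[0,0,0],[0,0,0],[0,0,0],[0,0,0]],"fingers":[0.65,0.65,0.65,0.65,0.65]}'|egrep 'time|pos|contact|width'
```

```text
time: 14.5
tool_pos: [524.3, 74.2, 62.3]
contact_force: [2.7, -5.4, 4.5]
gripper_width: 35.2
```

```bash
python3 -m jog '{"offset":[[0.0125,0,0],[0.0125,0,0],[0.0125,0,0],[0.0125,0,0],[0,0,0]],"angular":[[0,0,0],[0,0,0],[0,0,0],[0,0,0],[0,0,0]],"fingers":[0.65,0.65,0.65,0.65,0.65]}'|egrep 'time|pos|contact|width'
```

```text
time: 14.92
tool_pos: [522.3, 74.1, 62.3]
contact_force: [2.7, -5.1, 4.3]
gripper_width: 35.2
```

```bash
python3 -m jog '{"offset":[[0.0125,0,0],[0.0125,0,0],[0.0125,0,0],[0.0125,0,0],[0,0,0]],"angular":[[0,0,0],[0,0,0],[0,0,0],[0,0,0],[0,0,0]],"fingers":[0.65,0.65,0.65,0.65,0.65]}'|egrep 'time|pos|contact|width'
```

```text
time: 15.33
tool_pos: [520.4, 74.1, 62.4]
contact_force: [1.9, -4.2, 6.0]
gripper_width: 34.9
```

```bash
python3 -m jog '{"offset":[[0.0125,0,0],[0.0125,0,0],[0.0125,0,0],[0.0125,0,0],[0,0,0]],"angular":[[0,0,0],[0,0,0],[0,0,0],[0,0,0],[0,0,0]],"fingers":[0.65,0.65,0.65,0.65,0.65]}'|egrep 'time|pos|contact|width'
```

```text
time: 15.75
tool_pos: [518.3, 74.0, 62.3]
contact_force: [2.8, -4.1, 4.4]
gripper_width: 35.0
```

```bash
python3 -m jog '{"offset":[[0.0125,0,0],[0.0125,0,0],[0.0125,0,0],[0.0125,0,0],[0,0,0]],"angular":[[0,0,0],[0,0,0],[0,0,0],[0,0,0],[0,0,0]],"fingers":[0.65,0.65,0.65,0.65,0.65]}'|egrep 'time|pos|contact|width'
```

```text
time: 16.17
tool_pos: [517.5, 74.0, 62.4]
contact_force: [6.8, -3.8, 0.7]
gripper_width: 35.3
```

```bash
python3 -m jog '{"offset":[[0.0125,0,0],[0.0075,0,0],[0,0,0],[0,0,0],[0,0,0],[0,0,0]],"angular":[[0,0,0],[0,0,0],[0,0,0],[0,0,0],[0,0,0],[0,0,0]],"fingers":[0.65,0.65,0.65,0.65,0.65,0.65]}'|egrep 'time|pos|contact|width'; python3 t.py 0 0 0|grep -o 'F.*'
```

```text
time: 16.67
tool_pos: [517.3, 74.0, 62.4]
contact_force: [8.1, -3.4, -1.8]
gripper_width: 35.0
F drive [-7.97 -3.65  1.76] 34.974542337902015 29.986428022384644
```

Outer stop: 8 N held at tool x = 517.3. With the load taken off (6 N/mm) the stops are at about 529.7 and 518.65, so the float is about 11 mm and the middle is x≈524.2. The drag lag makes the target about 524.6 when moving inward.

```bash
python3 -m jog '{"offset":[[0,0,0],[0,0,0],[-0.02,0,0],[-0.025,0,0],[-0.025,0,0],[-0.025,0,0],[-0.025,0,0],[-0.025,0,0],[-0.025,0,0],[0,0,0]],"angular":[[0,0,0],[0,0,0],[0,0,0],[0,0,0],[0,0,0],[0,0,0],[0,0,0],[0,0,0],[0,0,0],[0,0,0]],"fingers":[0.65,0.65,0.65,0.65,0.65,0.65,0.65,0.65,0.65,0.65]}'|egrep 'time|pos|contact|width'
```

```text
time: 17.5
tool_pos: [521.3, 74.1, 62.3]
contact_force: [-2.5, -5.4, 9.3]
gripper_width: 35.2
```

```bash
python3 -m jog '{"offset":[[0,0,0],[0,0,0]],"angular":[[0,0,0],[0,0,0]],"fingers":[0.65,0.65]}'|egrep 'time|pos|contact|width'
```

```text
time: 17.67
tool_pos: [521.3, 74.1, 62.3]
contact_force: [-1.3, -4.3, 7.7]
gripper_width: 35.1
```

```bash
python3 -m jog '{"offset":[[-0.02,0,0],[-0.02,0,0],[-0.02,0,0],[-0.0225,0,0],[0,0,0],[0,0,0],[0,0,0]],"angular":[[0,0,0],[0,0,0],[0,0,0],[0,0,0],[0,0,0],[0,0,0],[0,0,0]],"fingers":[0.65,0.65,0.65,0.65,0.65,0.65,0.65]}'|egrep 'time|pos|contact|width'
```

```text
time: 18.25
tool_pos: [524.5, 74.2, 62.3]
contact_force: [-2.2, -4.2, 8.5]
gripper_width: 35.2
```

```bash
python3 -m jog '{"offset":[[0.01,0,0],[0,0,0],[0,0,0],[0,0,0],[0,0,0],[0,0,0],[0,0,0],[0,0,0],[0,0,0],[0,0,0]],"angular":[[0,0,0],[0,0,0],[0,0,0],[0,0,0],[0,0,0],[0,0,0],[0,0,0],[0,0,0],[0,0,0],[0,0,0]],"fingers":[0.65,0.5,0.4,0.3,0.2,0,0,0,0,0]}'|egrep 'time|pos|contact|width'
python3 -m jog '{"offset":[[0,0,-0.3],[0,0,-0.3],[0,0,-0.3],[0,0,-0.3],[0,0,-0.3],[0,0,-0.3],[0,0,-0.3],[0,0,-0.3],[0,0,0],[0,0,0]],"angular":[[0,0,0],[0,0,0],[0,0,0],[0,0,0],[0,0,0],[0,0,0],[0,0,0],[0,0,0],[0,0,0],[0,0,0]],"fingers":[0,0,0,0,0,0,0,0,0,0]}'|egrep 'time|pos|contact|width'
python3 - <<'E'
from h import *
c=cam("wrist");im,d=arm.grab_frame("wrist");w=world("wrist",d,c);H=w[...,2]
cv2.imwrite("pics/w5.png",im[:,:,::-1])
m=(d>0)&(H>116)&(H<126)&(np.abs(w[...,0]-523)<30)&(np.abs(w[...,1]-73)<30);p=w[m];print("knobtop",m.sum(),p.mean(0),p.min(0),p.max(0))
im,d=arm.grab_frame("top");w=world("top",d);H=w[...,2]
for nm,ww,dd in(("now",w,d),("start",np.load("top.npz")["w"],np.load("top.npz")["d"])):
    H=ww[...,2];m=(dd>0)&(H>117)&(H<128)&(np.abs(ww[...,0]-523)<35)&(np.abs(ww[...,1]-73)<20);p=ww[m];print(nm,m.sum(),p.mean(0).round(1) if m.any() else 0)
E
```

```text
time: 19.08
tool_pos: [524.4, 74.5, 61.9]
contact_force: [-0.5, -0.2, -0.3]
gripper_width: 85.2
time: 19.92
tool_pos: [524.7, 74.5, 158.1]
contact_force: [0.5, 0.5, -0.6]
gripper_width: 85.5
knobtop 1392 [521.5968779   74.07191228 120.21458751] [508.37185191  58.95638178 116.00045218] [536.72381596  88.99567212 124.26664162]
now 0 0
start 173 [520.3  73.3 121.2]
```

View pics/w5.png

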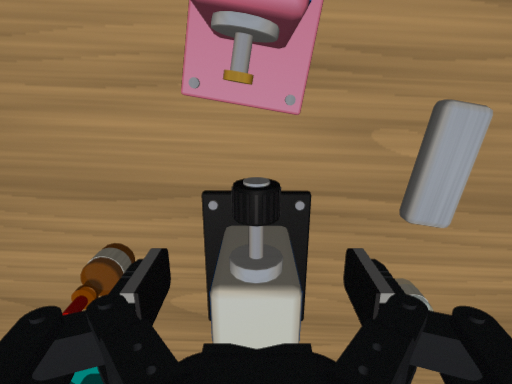

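The knob (256,200) is released, and the bottles and tin stand undisturbed. One quick check for grip slip: the knob's outer end face against its earlier position (x≈505 cap, 507 rim).

```bash
python3 - <<'E'
from h import *
c=cam("wrist");im,d=arm.grab_frame("wrist");w=world("wrist",d,c);x,y,z=np.moveaxis(w,-1,0)
for a,b in((58,66),(70,78),(82,90)):
    m=(d>0)&(abs(x-520)<25)&(y>a)&(y<b)&(z>90)&(z<112);print(a,m.sum(),np.median(x[m]).round(1))
m=(d>0)&(abs(y-75)<6)&(z>119)&(abs(x-522)<25);print("top x range",x[m].min(),x[m].max())
s=np.load("w1.npz")["w"];x,y,z=np.moveaxis(s,-1,0);m=(abs(y-75)<6)&(z>119)&(z<130)&(abs(x-522)<25);print("start",x[m].min(),x[m].max())
E
```

```text
58 83 509.3
70 104 507.1
82 77 508.5
top x range 508.4739638771871 536.706300876169
start 507.0824491999063 535.0848091792507
```

The end face moved +2 mm, as the tool did, so the grip did not slip. I hand in.

```bash
python3 -c "
from workcell import arm
print(arm.finish_job())"
```

```text
the job is handed in; nothing more can be done
None
```

I handed the job in; no verdict came back. I pushed the shaft in and held about 10 N, pulled it out and held about 8 N, felt about 11 mm of float, and left it released at my estimate of the middle, with the bottles and tin looking undisturbed.

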